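# Hold a sample slide flush on the lit viewing stage

## Task

Switch the viewing stage's lamp on by flipping the toggle lever over to its far stop, then pick up the sample slide by its grip and lay it flat against the sloped stage face, centred over the white window with its long side level across the slope. The stage has no clips, so finish while still gripping the slide and pressing it gently but firmly (about 6 N) flush against the face, and do not let go. Do not shift the stage's slope, and leave the rack, bottle and jar alone.

Things in the scene. Friction and masses are not known exactly. Their poses are not given: they have to be found in the camera images.
- slide: Sample slide in an aluminium carrier, about 110 g: plate 46 (x) by 76 (y) by 5 mm, with a grey upright grip fin mid-top, 26 mm long in x, 12 mm thick in y, from 5 to 45 mm above the underside. Origin: centre of the underside; z up along the fin. Usable either way round (half turn about z). Starts flat on a black mat (130 by 120 mm, top 6 mm above the bench).
- stage_face (a point): Centre of the sloped dark steel stage face (110 mm up the slope by 116 mm across) and of its flush white window (18 by 44 mm across). x points up the slope, away from the robot; y level across; z straight out of the face. Low edge, nearer the robot: hinged, 55 mm from this point, about 54 mm above the bench. 
- stage_base: Fixed grey base of the viewing stage, which carries the face: 136 (x) by 140 (y) mm, 52 mm high; origin: centre of its underside.
- stage_plate (a joint): Slope of the stage face in rad from level (set anywhere between about 0.25 and 0.55). The hinge is very stiff and keeps its setting under a push of 25 N.
- switch_base: Grey lamp switch box, 90 (x) by 70 (y) by 44 mm, fixed; origin: centre of its underside, z up. The lever pivots about the box's y axis, 54 mm above the bench over the box's middle, between two lugs 61 mm high. It swings from leaning to the box's -x (off, robot's side) to +x (on, far side).
- switch (a joint): Angle of the toggle lever in rad: 0 = off, leaning 0.5 rad from upright to the box's -x; 1.0 = on, leaning 0.5 rad to its +x. A push of under 2 N moves it; past upright (0.5) it drops to the nearer stop by its own weight and stays.
- switch_tip (a point): Top end of the lever: its black round handle is 20 mm in diameter and 34 mm long, and this point is 70 mm from the pivot.
- tube_rack: Bystander: blue tube rack, 90 by 130 by 36 mm (tubes to 46 mm), origin at the centre of the underside.
- reagent_bottle: Bystander: glass bottle with a blue cap, 70 mm in diameter, 130 mm high, origin at the centre of the underside.
- jar: Bystander: small jar with a white cap, 60 mm in diameter, 70 mm high, origin at the centre of the underside.
There are look-alikes about, which are no part of the job. Leave any blue look-alike of the slide alone. What is shaped like the switch_base but pink is not meant.

How it is judged (in metres and radians):
On the way, in this order (a step that is already met when the one before it is completed fails the run):
1. the lamp switch is on, at its far stop (value of joint switch above 0.85 rad), for 0.2 s.
2. the slide is gripped and lifted clear of its mat (height (world z) of slide above 0.03 m and contact force between the fingers and slide above 1 N), for 0.2 s.
At the end, for the whole second after the job is handed in: Switch on (>0.85 rad); slide on the stage face: parallel within 0.05 rad, long side across within 0.14 rad, centred within 13 mm (slope) and 14 mm (across), under 2 mm off; pressed with 2-22 N, gripped (>2 N), still; stage face shifted <5 mm, bystanders <30 mm (value of joint switch above 0.85 rad and angle between the z axis of slide and the z axis of stage_face, either way round below 0.05 rad and angle between the x axis of slide and the x axis of stage_face, either way round below 0.14 rad and x of slide in the frame of stage_face between -0.013 and 0.013 m and y of slide in the frame of stage_face between -0.014 and 0.014 m and z of slide in the frame of stage_face between -0.003 and 0.002 m and contact force between slide and stage_base between 2 and 22 N and contact force between the fingers and slide above 2 N and linear speed of slide below 0.02 m/s and distance of stage_face from where it was at the start of the episode below 0.005 m and distance of each of tube_rack, reagent_bottle, jar from where it was at the start of the episode below 0.03 m); the arm keeps its last pose, push and grip.
It fails at once if the slide is pressed on the stage with more than 45 N (contact force between slide and stage_base above 45 N).
It fails at once if the stage's slope is shifted by more than 5 mm (distance of stage_face from where it was at the start of the episode above 0.005 m).
It fails at once if the tube rack is moved by more than 30 mm (distance of tube_rack from where it was at the start of the episode above 0.03 m).
It fails at once if the reagent bottle is moved by more than 30 mm (distance of reagent_bottle from where it was at the start of the episode above 0.03 m).
It fails at once if the jar is moved by more than 30 mm (distance of jar from where it was at the start of the episode above 0.03 m).
It also fails if it takes over 58 s, if anything falls off the work surface, if the arm or the gripper's body presses on something with over 40 N, if the wrist force passes 120 N, or if a joint passes its speed limit or range.

## Robot

A 6-joint arm with a two-finger parallel gripper is mounted at the origin on the work surface. World frame = base frame: x ahead of the robot, y to its left, z up, the work surface at z = 0. Lengths are in mm, angles in degrees, forces in N, time in s.
With the tool pointing down it reaches from about 300 to 850 mm from the base axis. Payload 4.2 kg.
Tool frame: the origin (TCP) lies between the finger pads; the fingertips stand 22 mm ahead of it and the grasp point (between the pads) lies 3 mm ahead of it; z points along the fingers, y is the direction in which the jaws open and shut (so a half turn about z gives the same grasp; the last joint's range is limited). The gripper opens to 91 mm and grips with 3 to 60 N. Pads are 32 mm wide; open, the fingers measure 118 mm over their backs; the gripper's body (76 mm by 178 mm) begins 60 mm behind the grasp point.
Start: joints at [63.083, 18.312, 89.639, -0, 72.044, -1.146], TCP at [250.005, 517.821, 235.976] pointing down, gripper open.
Joint ranges: [-177.97, 177.97], [-48.28, 115.42], [12.27, 149.76], [-77.06, 257.06], [2.81, 150.46], [-146.56, 146.56]. Speed limits (degrees/s): [147.25, 147.25, 180, 180, 180, 180].

## Interface

Orientations are given as [roll, pitch, yaw] about the fixed x, y, z axes, in that order (R = Rz(yaw) Ry(pitch) Rx(roll)).
In Python, from workcell import * gives the robot as it stands.
- The arm moves only by the shell command python3 -m jog 'ROWS' [OPENING] [FORCE]. ROWS is text: rows parted by semicolons, each of 6 numbers parted by spaces: the shift along the tool's x, y, z in units of 0.5 m (1.0 is 0.5 m), then the turn, a rotation vector about the tool's x, y, z in units of pi/2 rad (1.0 is pi/2 rad). A call has 1 to 20 rows; each row is the pose to reach, as a shift and turn from the pose measured when the call began, along the tool's axes at that moment; what a row does not reach only later rows make up. A row lasts 1/12 s, in which the tool goes at most 41.7 mm and 7.16 degrees, less where a joint would pass 70% of its speed; a pose out of reach is approached as far as the arm can. A call with a number of a shift or a turn outside -1 to 1 is refused whole. A call with a gripper value outside its range is refused whole. OPENING is the opening, from -1 (shut) to 1 (fully open), set as the call begins (- or left out, the last holds). The fingers move at their own pace and stop on an object; FORCE is the grip in N (left out, the last holds). Time passes only in rows, so rows that repeat a pose let the fingers close. It gives the time, the measured TCP pose, the force and the opening at its end, in the units of the state.
- state(): the state, without advancing time (a new reading comes with each control period).
- grab_frame(name): name is "side" or "top" or "wrist"; returns the picture (420x560x3 uint8, red, green, blue); there is no depth.
- calibration(name): a dict with "mtx" (3x3 intrinsics, pixels), "rvec" (rotation vector, rad) and "tvec" (3), from world to camera coordinates, as OpenCV has them. Camera axes: x right, y down, z forward; pixel columns grow to the right and rows downward; lengths in mm; the calibration is good to about 2 mm. A picture is of the moment at which its call begins: read the wrist's pose just before it. calibration takes no time and is no camera call; for the wrist camera it gives the pose at the moment of the call.
- job_done(): hands the job in, once; it reports no verdict.
Trained networks look in the newest picture that a camera, given by its name, has taken for a name from the list of things; names that differ only in an ending like _2 or _b are one class to them, and where a whole thing is asked for, a point or a joint stands for the part that bears it (a point fixed in the world has none). Each returns a list of dicts, best first, with "confidence" (0 to 1); they miss things now and then, are a little off and sometimes report something else, mostly with a low value. They report only what shows in the picture. A call takes as long as a camera call. They do not tell look-alikes from the thing itself.
- spot_in(query, camera): "rect" ([left, top, right, bottom] in pixels, round what is visible of it).
- tip_of(query, camera): "location" ([column, row] in pixels: a listed point, or the origin of a listed thing).
The state is a dict: "time_s": time; "qpos": joint angles; "qvel": joint speeds; "effort": joint torques, N m; "ee_pos": TCP position; "ee_rot": TCP orientation; "force": force on the tool from outside, world axes, zero at the start; "torque": the same for the moment, N m; "gripper_width": finger opening in mm.
Only numpy, scipy, OpenCV 4.12 (cv2) and the standard library are available. Lean on these libraries where they do the work, as an engineer would, in place of code of your own. Each camera call takes 0.05 s, during which the arm holds its last target. There are 200 camera calls.

## Working session

There is one attempt and no reset: what is moved stays moved. The work goes in short steps, Python scripts to look and compute and a shell command to move; the robot and the scene stay as the last step left them, time stands still between calls to the robot, and variables do not carry over. Pictures are saved under pics/ and viewed, about 8 in all and at most 12, crops included, and the job is handed in when it is done.

```bash
mkdir -p pics; ls
python3 - <<'E'
from workcell import *
import cv2,numpy as np
s=state(); print(s)
fs=[]
for c in("top","side"):
    f=grab_frame(c); cv2.imwrite(f"pics/{c}0.png",f[:,:,::-1])
    k=calibration(c); print(c,k)
    for q in("slide","stage_face","stage_base","switch_base","switch_tip","tube_rack","reagent_bottle","jar"):
        try: print(q,[(np.round(d["location"]).tolist(),round(d["confidence"],2)) for d in tip_of(q,c)][:4])
        except Exception as e: print(q,e)
E
```

```text
pics
{'time_s': 0.0, 'qpos': array([ 6.30807542e+01,  1.83528375e+01,  8.97059763e+01,  3.73569492e-05,
        7.20427921e+01, -1.14483100e+00]), 'qvel': array([ 0.03073699,  0.08562729,  0.12636406,  0.05042275,  0.06729382,
       -0.01727488]), 'effort': array([-2.85108035e-03, -4.12466955e+01, -2.31970721e+01,  7.23766373e-02,
        4.60231828e-02, -1.67241042e-04]), 'ee_pos': array([249.80950295, 517.39341621, 235.11115526]), 'ee_rot': array([-1.79898415e+02, -2.06556917e-03,  1.54225572e+02]), 'force': array([ 0.2788465 , -0.53164107,  0.10540001]), 'torque': array([0.01048116, 0.02198692, 0.00671485]), 'gripper_width': 91.31934955524038}
top {'mtx': array([[522.86821642,   0.        , 272.68950258],
       [  0.        , 522.86821642, 209.77924001],
       [  0.        ,   0.        ,   1.        ]]), 'rvec': array([ 2.11282957, -2.14828603,  0.22926256]), 'tvec': array([  80.46679273,  588.8179956 , 1203.0164785 ])}
slide [([408.0, 252.0], 0.89), ([415.0, 307.0], 0.61)]
stage_face [([321.0, 207.0], 0.6)]
stage_base [([312.0, 209.0], 0.72)]
switch_base [([172.0, 262.0], 0.87), ([113.0, 264.0], 0.67)]
switch_tip [([94.0, 277.0], 0.54), ([160.0, 275.0], 0.43), ([202.0, 167.0], 0.19)]
tube_rack [([204.0, 162.0], 0.67)]
reagent_bottle [([395.0, 155.0], 0.7)]
jar [([280.0, 136.0], 0.66)]
side {'mtx': array([[514.706351  ,   0.        , 285.69923633],
       [  0.        , 514.706351  , 220.15415571],
       [  0.        ,   0.        ,   1.        ]]), 'rvec': array([ 2.14305184, -0.39656032,  0.18786552]), 'tvec': array([-505.41545704,  231.72845501, 1020.54558513])}
slide [([244.0, 393.0], 0.98), ([314.0, 360.0], 0.71)]
stage_face [([315.0, 246.0], 0.94)]
stage_base [([320.0, 273.0], 0.9)]
switch_base [([208.0, 182.0], 0.78), ([224.0, 212.0], 0.65)]
switch_tip [([187.0, 150.0], 0.51), ([321.0, 268.0], 0.16)]
tube_rack [([318.0, 204.0], 0.97)]
reagent_bottle [([421.0, 322.0], 0.68)]
jar [([374.0, 235.0], 0.73)]
```

View pics/top0.png

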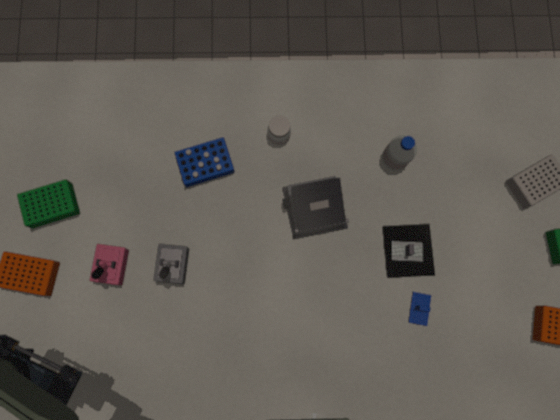

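View pics/side0.png

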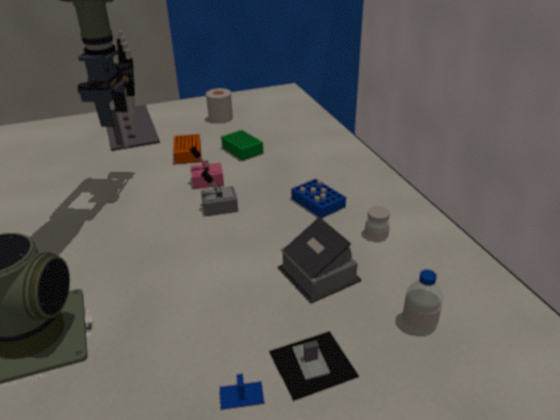

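Run:
```python
import cv2,numpy as np
t=cv2.imread("pics/top0.png"); s=cv2.imread("pics/side0.png")
def cr(im,c,r,w=80,h=60,k=5): return cv2.resize(im[r:r+h,c:c+w],(w*k,h*k),interpolation=cv2.INTER_CUBIC)
a=np.vstack([np.hstack([cr(t,275,175),cr(t,135,235)]),np.hstack([cr(s,278,215,88,66,400/88) [:300,:400],cr(t,375,215)])])
a=cv2.convertScaleAbs(a,alpha=1.6,beta=15)
cv2.imwrite("pics/crops.png",a)
```

```text
Traceback (most recent call last):
cv2.error: OpenCV(4.12.0) :-1: error: (-5:Bad argument) in function 'resize'
> Overload resolution failed:
>  - Can't parse 'dsize'. Sequence item with index 0 has a wrong type
>  - Can't parse 'dsize'. Sequence item with index 0 has a wrong type
```

Run:
```python
import cv2,numpy as np
t=cv2.imread("pics/top0.png"); s=cv2.imread("pics/side0.png")
def cr(im,c,r,w=80,h=60): return cv2.resize(im[r:r+h,c:c+w],(400,300),interpolation=cv2.INTER_CUBIC)
a=np.vstack([np.hstack([cr(t,275,175),cr(t,135,235)]),np.hstack([cr(s,278,215),cr(t,375,215)])])
a=cv2.convertScaleAbs(a,alpha=1.6,beta=15)
cv2.imwrite("pics/crops.png",a)
```

```text
(no output)
```

View pics/crops.png

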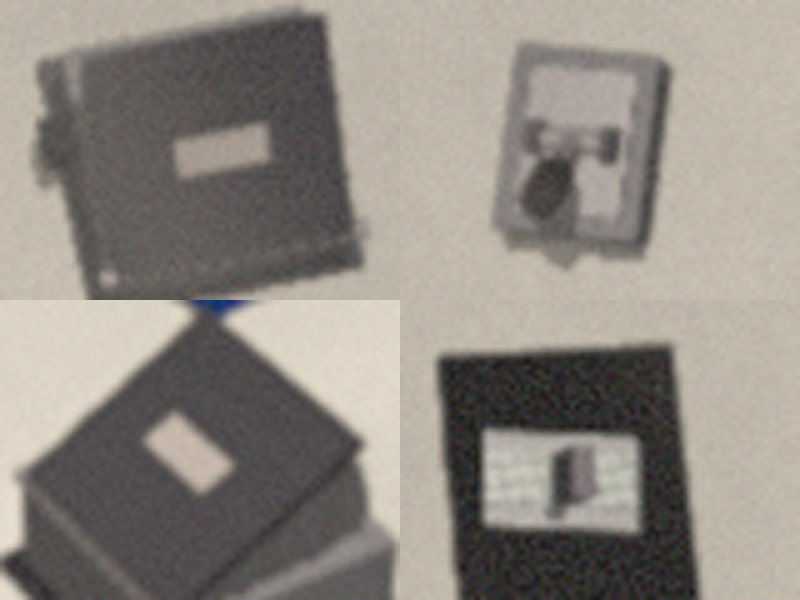

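```bash
cat > h.py <<'E'
import numpy as np,cv2
from scipy.optimize import least_squares
from scipy.spatial.transform import Rotation as R
from workcell import *
def proj(P,k): return cv2.projectPoints(np.float64(P).reshape(-1,1,3),k["rvec"],k["tvec"],k["mtx"],None)[0][:,0]
def ray(px,k,z):
    M=cv2.Rodrigues(k["rvec"])[0]; C=-M.T@np.ravel(k["tvec"])
    d=M.T@np.linalg.inv(k["mtx"])@[px[0],px[1],1]
    return C+d*(z-C[2])/d[2]
def stage(p):
    x,y,yaw,sl=p
    r=R.from_euler("ZY",[yaw,-sl]); return np.array([x,y,54+55*np.sin(sl)]),r
def flat(px,k,z): return np.array([ray(p,k,z)[:2] for p in px])
E
python3 - <<'E'
from h import *
kt,ks=calibration("top"),calibration("side")
# model: (x up slope, y left)
W=[[9,22,0],[9,-22,0],[-9,-22,0],[-9,22,0]]
tw=np.array([[172,152],[268,123],[272,158],[180,180]])/5+[275,175]
sw=np.array([[175,112],[235,163],[203,197],[142,140]])/5+[278,215]
C=[[55,58,0],[55,-58,0],[-55,58,0]]
sc=np.array([[208,15],[362,143],[22,175]])/5+[278,215]
tc=np.array([[80,55],[325,15]])/5+[275,175]
def f(p):
    o,r=stage(p); g=lambda L:o+r.apply(L)
    return np.concatenate([(proj(g(W),kt)-tw).ravel(),(proj(g(W),ks)-sw).ravel(),(proj(g(C),ks)-sc).ravel(),(proj(g(C[:2]),kt)-tc).ravel()])
s=least_squares(f,[600,0,0.1,.4],x_scale=[100,100,1,1],loss="soft_l1"); print("stage",s.x,stage(s.x)[0]);print(np.round(f(s.x),1).tolist())
# switch box top
q=flat(np.array([[118,45],[262,58],[242,243],[97,225]])/5+[135,235],kt,44); print(q.round(), "c",q.mean(0),[np.linalg.norm(q[i]-q[(i+1)%4]).round() for i in range(4)])
print("box yaw",np.degrees(np.arctan2(*(q[0]+q[1]-q[2]-q[3])[::-1])))
# slide plate top z=11; corners crop bottom-right offset
q=flat(np.array([[483,428],[639,436],[641,534],[483,527]])/5-[80,60]+[375,215],kt,11); print(q.round(),"c",q.mean(0),[np.linalg.norm(q[i]-q[(i+1)%4]).round() for i in range(4)])
print("slide x yaw",np.degrees(np.arctan2(*(q[0]+q[1]-q[2]-q[3])[::-1])),"y yaw",np.degrees(np.arctan2(*(q[0]+q[3]-q[1]-q[2])[::-1])))
for n,p,z in(("rack",(204,162),0),("bottle",(395,155),0),("jar",(280,136),0),("tip",(160,275),54+61)):print(n,ray(p,kt,z).round())
k=calibration("wrist"); print(k); st=state(); M=cv2.Rodrigues(k["rvec"])[0]; c=-M.T@k["tvec"].ravel(); T=R.from_euler("xyz",st["ee_rot"],degrees=True)
print("cam in tool",T.inv().apply(c-st["ee_pos"]),"axis",T.inv().apply(M[2])); print(T.as_matrix().round(2))
E
```

```text
stage [ 5.95730510e+02 -3.79950651e+01  1.74688409e-01  5.53628614e-01] [595.73051028 -37.9950651   82.9177495 ]
[-0.2, -2.6, -1.1, -0.2, -1.1, -0.2, -0.8, -1.2, 0.0, 1.6, -0.7, 1.9, -0.4, 1.0, 0.7, 1.7, -0.5, -1.2, -0.5, -0.3, 1.2, 0.6, 0.6, 1.3, 0.3, 0.2]
[[513. 345.]
 [506. 276.]
 [418. 284.]
 [428. 352.]] c [466.20031712 314.28595437] [np.float64(69.0), np.float64(88.0), np.float64(69.0), np.float64(86.0)]
box yaw -5.361574512343949
[[ 517. -224.]
 [ 511. -301.]
 [ 463. -299.]
 [ 468. -221.]] c [ 489.66832409 -261.12226148] [np.float64(78.0), np.float64(49.0), np.float64(78.0), np.float64(49.0)]
slide x yaw -3.3156075130527882 y yaw 86.33016193188926
rack [728. 242.   0.]
bottle [ 740. -249.    0.]
jar [795.  47.  -0.]
tip [434. 326. 115.]
{'mtx': array([[305.56549542,   0.        , 277.04494948],
       [  0.        , 305.56549542, 203.13561746],
       [  0.        ,   0.        ,   1.        ]]), 'rvec': array([-2.4580817 , -1.54351112, -0.21194932]), 'tvec': array([-574.7707088 ,  -30.91518381,  390.68976494])}
cam in tool [  75.88174668   -0.16663759 -148.41660417] axis [-2.69921315e-01 -1.87221166e-04  9.62882365e-01]
[[-0.9   0.43  0.  ]
 [ 0.43  0.9   0.  ]
 [ 0.    0.   -1.  ]]
```

```bash
cat >> h.py <<'E'
def tgt(pos,rot,st=None):
    """print row from current pose to world target; rot: Rotation of tool"""
    st=st or state(); T=R.from_euler("xyz",st["ee_rot"],degrees=True)
    d=T.inv().apply(np.array(pos)-st["ee_pos"])/500; w=(T.inv()*rot).as_rotvec()/(np.pi/2)
    print("ROW"," ".join(f"{v:.4f}" for v in [*d,*w]), "dist",round(float(np.linalg.norm(d)*500)),"ang",round(float(np.linalg.norm(w)*90),1))
def down(yaw): return R.from_euler("xyz",[180,0,yaw],degrees=True)
E
python3 -c "
from h import *
tgt([385,322,200],down(174.5))"
```

```text
ROW -0.4135 -0.2353 0.0719 0.0001 -0.0000 -0.2253 dist 241 ang 20.3
```

```bash
python3 -m jog '-0.4135 -0.2353 0.0719 0 0 -0.2253;-0.4135 -0.2353 0.0719 0 0 -0.2253;-0.4135 -0.2353 0.0719 0 0 -0.2253;-0.4135 -0.2353 0.0719 0 0 -0.2253;-0.4135 -0.2353 0.0719 0 0 -0.2253;-0.4135 -0.2353 0.0719 0 0 -0.2253;-0.4135 -0.2353 0.0719 0 0 -0.2253;-0.4135 -0.2353 0.0719 0 0 -0.2253;-0.4135 -0.2353 0.0719 0 0 -0.2253;-0.4135 -0.2353 0.0719 0 0 -0.2253;-0.4135 -0.2353 0.0719 0 0 -0.2253;-0.4135 -0.2353 0.0719 0 0 -0.2253' -1
python3 - <<'E'
from h import *
k=calibration("wrist"); f=grab_frame("wrist"); cv2.imwrite("pics/w1.png",f[:,:,::-1])
for z,q in((0,"switch_base"),(115,"switch_tip")):
    for d in tip_of(q,"wrist"): print(q,d["confidence"],ray(d["location"],k,z).round(1),np.round(d["location"]))
yaw=np.radians(-5.8); u=np.array([np.cos(yaw),np.sin(yaw)])
o=np.array([466,314]); print(proj([[*o,54],[*(o-33.6*u),115.4]],k).round())
E
```

```text
time_s: 1.9
ee_pos: [384.5, 323.1, 200.2]
ee_rot: [180.0, 0.0, 174.6]
force: [0.2, 0.1, 0.3]
gripper_width: 14.3
switch_base 0.84 [469.8 315.5   0. ] [278. 253.]
switch_base 0.68 [467.8 463.    0. ] [397. 241.]
switch_tip 0.71 [433.4 468.7 115. ] [457. 256.]
switch_tip 0.7 [433.9 321.1 115. ] [280. 271.]
[[276. 271.]
 [276. 270.]]
```

View pics/w1.png

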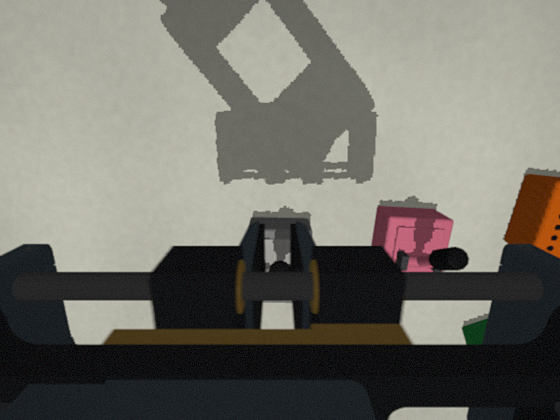

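```bash
python3 -m jog '0 0 0.06 0 0 0;0 0 0.12 0 0 0;0 0 0.174 0 0 0;0 0 0.174 0 0 0;-0.02 0 0.174 0 0 0;-0.04 0 0.174 0 0 0;-0.06 0 0.174 0 0 0;-0.08 0 0.174 0 0 0;-0.10 0 0.174 0 0 0;-0.12 0 0.174 0 0 0;-0.14 0 0.174 0 0 0;-0.15 0 0.174 0 0 0;-0.16 0 0.174 0 0 0;-0.16 0 0.174 0 0 0;-0.14 0 0.15 0 0 0;-0.12 0 0.1 0 0 0;-0.12 0 0.0 0 0 0;-0.12 0 -0.05 0 0 0;-0.12 0 -0.05 0 0 0' -1
python3 - <<'E'
from h import *
for c in("top","side"):
    f=grab_frame(c); cv2.imwrite(f"pics/{c}2.png",f[:,:,::-1])
    print(c,[(np.round(d["location"]),round(d["confidence"],2)) for d in tip_of("switch_tip",c)])
    u=R.from_euler("z",-5.4,degrees=True).apply([1,0,0]); o=np.array([467,315,54.])
    print("off,on",proj([o-33.6*u+[0,0,61],o+33.6*u+[0,0,61]],calibration(c)).round())
tgt([470,-261,200],down(176.5))
E
```

```text
time_s: 3.63
ee_pos: [447.6, 319.0, 233.0]
ee_rot: [179.5, 0.7, 174.6]
force: [0.2, 0.6, -0.4]
gripper_width: 0.2
top [(array([314., 206.]), 0.26)]
off,on [[164. 275.]
 [167. 245.]]
side [(array([230., 166.]), 0.66), (array([190., 147.]), 0.45)]
off,on [[203. 173.]
 [229. 169.]]
ROW -0.1613 -1.1446 0.0496 -0.0007 -0.0007 -0.0213 dist 578 ang 1.9
```

```bash
python3 -c "
from h import *
tgt([470,-45,260],down(180))"
```

```text
ROW -0.1203 -0.7146 -0.0709 -0.0007 -0.0007 -0.0602 dist 364 ang 5.4
```

```bash
python3 -m jog '-0.12 -0.7146 -0.07 0 0 -0.06;-0.12 -0.7146 -0.07 0 0 -0.06;-0.12 -0.7146 -0.07 0 0 -0.06;-0.12 -0.7146 -0.07 0 0 -0.06;-0.12 -0.7146 -0.07 0 0 -0.06;-0.12 -0.7146 -0.07 0 0 -0.06;-0.12 -0.7146 -0.07 0 0 -0.06;-0.12 -0.7146 -0.07 0 0 -0.06;-0.12 -0.7146 -0.07 0 0 -0.06;-0.12 -0.7146 -0.07 0 0 -0.06;-0.12 -0.7146 -0.07 0 0 -0.06;-0.12 -0.7146 -0.07 0 0 -0.06;-0.12 -0.7146 -0.07 0 0 -0.06;-0.12 -0.7146 -0.07 0 0 -0.06' 1
python3 - <<'E'
from h import *
k=calibration("wrist"); f=grab_frame("wrist"); cv2.imwrite("pics/w2.png",f[:,:,::-1]); np.savez("w2.npz",**k)
print([ (d["location"],d["confidence"]) for d in tip_of("stage_face","wrist")])
o,r=stage([595.7,-38,.1747,.5]); print(proj([o],k))
t=grab_frame("top"); cv2.imwrite("pics/top3.png",t[:,:,::-1])
a=cv2.resize(t[235:295,85:195,::-1],(560,305),interpolation=cv2.INTER_CUBIC)
g=f[:,:,::-1]; rows=g[0:280]
cv2.imwrite("pics/v2.png",np.vstack([rows,a]))
E
```

```text
time_s: 5.0
ee_pos: [469.6, -43.7, 259.0]
ee_rot: [-180.0, -0.1, -179.9]
force: [-0.4, -0.6, 0.1]
gripper_width: 90.0
[([282.2, 296.6], 0.75)]
[[281.99546048 291.61444584]]
```

View pics/v2.png

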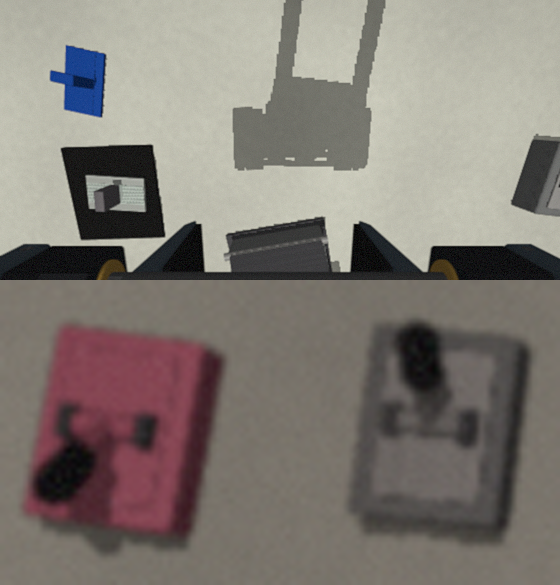

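```bash
python3 -m jog '-0.34 0 0 0 0 0;-0.34 0 0 0 0 0;-0.34 0 0 0 0 0;-0.34 0 0 0 0 0;-0.34 0 0 0 0 0;-0.34 0 0 0 0 0;-0.34 0 0 0 0 0;-0.34 0 0 0 0 0;-0.34 0 0 0 0 0'
python3 - <<'E'
from h import *
k=calibration("wrist"); f=grab_frame("wrist"); cv2.imwrite("pics/w3.png",f[:,:,::-1]); np.savez("w3.npz",**k)
print([ (d["location"],d["confidence"]) for d in tip_of("stage_face","wrist")])
o,r=stage([595.7,-38,.1747,.5]); c=proj([o],k)[0]; print(c)
x,y=np.clip(np.round(c-[100,75]).astype(int),0,None); print("offset",x,y)
g=cv2.resize(f[y:y+150,x:x+200,::-1],(800,600),interpolation=cv2.INTER_CUBIC); cv2.imwrite("pics/w3c.png",cv2.convertScaleAbs(g,alpha=1.5,beta=10))
E
```

```text
time_s: 5.9
ee_pos: [638.5, -43.7, 260.1]
ee_rot: [-179.9, -0.1, -179.9]
force: [0.3, -0.1, 0.4]
gripper_width: 91.4
[([280.8, 152.3], 0.73), ([475.3, 237.6], 0.41)]
[282.97729777 150.14399083]
offset 183 75
```

View pics/w3c.png

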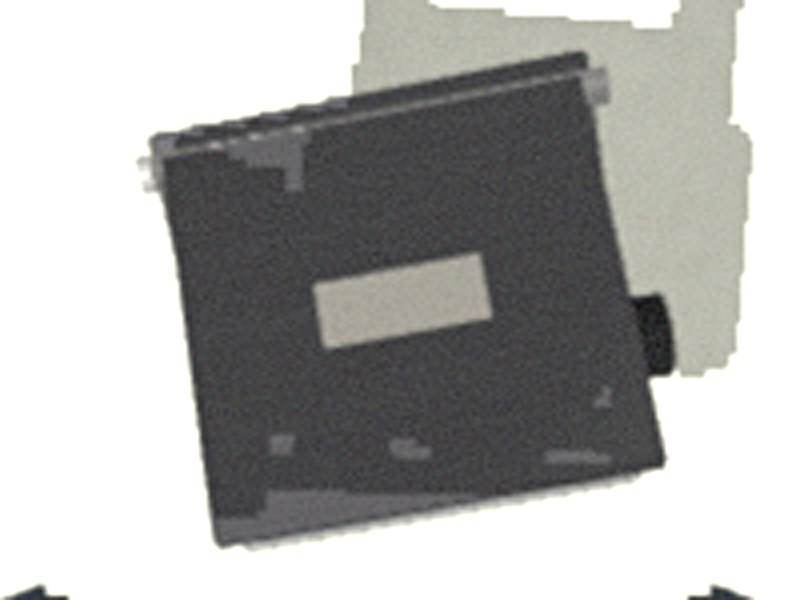

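Run:
```python
from h import *
kw=dict(np.load("w3.npz")); kt,ks=calibration("top"),calibration("side")
W=np.array([[9,22,0],[9,-22,0],[-9,-22,0],[-9,22,0]],float); C=np.array([[55,58,0],[55,-58,0],[-55,58,0],[-55,-58,0]],float)
obs=[(kw,W,np.array([[492,317],[326,348],[314,284],[482,253]])/4+[183,75],1.),
(kw,C,np.array([[663,465],[218,545],[585,75],[165,157]])/4+[183,75],1.),
(ks,W,np.array([[175,112],[235,163],[203,197],[142,140]])/5+[278,215],1.),
(ks,C[:3],np.array([[208,15],[362,143],[22,175]])/5+[278,215],1.),
(kt,W,np.array([[172,152],[268,123],[272,158],[180,180]])/5+[275,175],.5)]
def run(sel,zp=3):
  def f(p):
    o,r=stage(p[:4]); o=o+[0,0,p[4]]
    return np.concatenate([w*(proj(o+r.apply(L),k)-q).ravel() for k,L,q,w in [obs[i] for i in sel]]+[[p[4]/zp]])
  s=least_squares(f,[600,0,0.17,.4,0],x_scale=[100,100,1,1,10],loss="soft_l1"); print(sel,s.x.round(3),"rms",np.sqrt(np.mean(s.fun**2)).round(2)); return s.x
for sel in([0,1],[0,1,2,3,4],[2,3,4],[1],[0,1,2,3]): p=run(sel)
o,r=stage(p[:4])
for k,L,q,w in obs: print((proj(o+[0,0,p[4]]+r.apply(L),k)-q).round(1).tolist())
```

```text
[0, 1] [ 5.95972e+02 -3.69680e+01  1.81000e-01  4.73000e-01  2.60300e+00] rms 0.57
[0, 1, 2, 3, 4] [ 5.95723e+02 -3.70600e+01  1.82000e-01  4.85000e-01  4.45300e+00] rms 0.66
[2, 3, 4] [ 5.95207e+02 -3.87100e+01  1.88000e-01  4.96000e-01  5.16600e+00] rms 0.72
[1] [ 5.96723e+02 -3.67720e+01  1.82000e-01  4.58000e-01  2.35600e+00] rms 0.48
[0, 1, 2, 3] [ 5.95794e+02 -3.69750e+01  1.82000e-01  4.83000e-01  4.42900e+00] rms 0.66
[[0.2, 0.5], [0.3, 0.3], [0.7, 0.5], [-0.3, 0.7]]
[[1.1, -0.3], [-0.6, -0.6], [-0.7, -0.0], [-0.3, -0.5]]
[[-0.1, 1.2], [-0.7, 1.4], [-0.6, 0.1], [0.4, 0.9]]
[[-0.2, -0.9], [0.1, -0.1], [0.2, -0.8]]
[[-0.6, -2.7], [-1.6, -0.5], [-1.4, -0.3], [-1.1, -1.1]]
```

```bash
python3 -c "
from h import *
tgt([560,-261,190],down(176.5))"
```

```text
ROW 0.1582 -0.4340 0.1409 -0.0007 -0.0003 0.0397 dist 241 ang 3.6
```

```bash
python3 -m jog '0.1582 -0.434 0.1409 0 0 0.04;0.1582 -0.434 0.1409 0 0 0.04;0.1582 -0.434 0.1409 0 0 0.04;0.1582 -0.434 0.1409 0 0 0.04;0.1582 -0.434 0.1409 0 0 0.04;0.1582 -0.434 0.1409 0 0 0.04;0.1582 -0.434 0.1409 0 0 0.04;0.1582 -0.434 0.1409 0 0 0.04;0.1582 -0.434 0.1409 0 0 0.04;0.1582 -0.434 0.1409 0 0 0.04;0.1582 -0.434 0.1409 0 0 0.04'
python3 - <<'E'
from h import *
k=calibration("wrist"); f=grab_frame("wrist"); np.savez("w4.npz",**k)
c=proj([[490,-261,11]],k)[0]; x,y=np.clip(np.round(c-[100,75]).astype(int),0,None); print(c,"offset",x,y)
print([(d["location"],d["confidence"]) for d in tip_of("slide","wrist")])
g=f[y:y+150,x:x+200,::-1]; cv2.imwrite("pics/w4.png",f[:,:,::-1])
cv2.imwrite("pics/w4c.png",cv2.convertScaleAbs(cv2.resize(g,(800,600),interpolation=cv2.INTER_CUBIC),alpha=1.3,beta=10))
E
```

```text
time_s: 6.92
ee_pos: [560.7, -259.7, 190.8]
ee_rot: [-179.9, 0.1, 176.6]
force: [0.2, -0.3, 0.3]
gripper_width: 91.4
[272.39095998 122.8743357 ] offset 172 48
[([269.7, 125.5], 0.71)]
```

View pics/w4c.png

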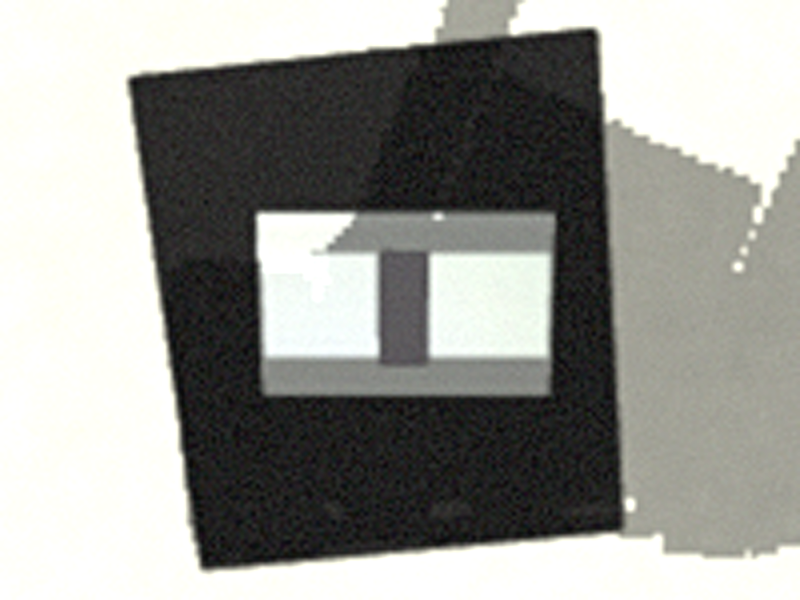

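Run:
```python
from h import *
k=dict(np.load("w4.npz"))
g=lambda a,z:flat(np.array(a)/4+[172,48],k,z)
for n,a,z in(("plate",[[257,212],[555,212],[550,395],[262,395]],11),("fin top",[[378,250],[428,250],[428,365],[380,365]],51)):
    q=g(a,z); print(n,q.mean(0),[np.linalg.norm(q[i]-q[(i+1)%4]).round(1) for i in range(4)],"yaw y",np.degrees(np.arctan2(*((q[1]+q[2]-q[0]-q[3])[::-1]))),"yaw x",np.degrees(np.arctan2(*((q[2]+q[3]-q[1]-q[0])[::-1]))))
```

```text
plate [ 491.52317087 -259.94848256] [np.float64(76.0), np.float64(46.1), np.float64(76.4), np.float64(46.1)] yaw y 86.60486139092158 yaw x -3.5772632891697933
fin top [ 491.30151532 -259.98140447] [np.float64(11.3), np.float64(25.5), np.float64(11.1), np.float64(25.5)] yaw y 86.60502949008422 yaw x -3.0946925778783476
```

```bash
python3 -c "
from h import *
tgt([491.4,-260,100],down(176.6));tgt([491.4,-260,40],down(176.6))"
```

```text
ROW 0.1382 -0.0082 0.1810 -0.0008 0.0003 -0.0003 dist 114 ang 0.1
ROW 0.1382 -0.0080 0.3010 -0.0008 0.0003 -0.0003 dist 166 ang 0.1
```

```bash
python3 -m jog '0.07 -0.004 0.1 0 0 0;0.1382 -0.008 0.181 0 0 0;0.1382 -0.008 0.181 0 0 0;0.1382 -0.008 0.181 0 0 0;0.1382 -0.008 0.22 0 0 0;0.1382 -0.008 0.26 0 0 0;0.1382 -0.008 0.29 0 0 0;0.1382 -0.008 0.301 0 0 0;0.1382 -0.008 0.301 0 0 0;0.1382 -0.008 0.301 0 0 0;0.1382 -0.008 0.301 0 0 0' 1
python3 -c "
from h import *
s=state();print(s['ee_pos'],s['force'])"
python3 -m jog '0 0 0 0 0 0;0 0 0 0 0 0;0 0 0 0 0 0;0 0 0 0 0 0;0 0 0 0 0 0;0 0 0 0 0 0;0 0 0 0 0 0;0 0 0 0 0 0;0 0 0 0 0 0;0 0 0 0 0 0;0 0 0 0 0 0;0 0 0 0 0 0' -1 35
```

```text
time_s: 7.93
ee_pos: [492.6, -260.3, 41.2]
ee_rot: [-179.9, 0.2, 176.6]
force: [0.6, -0.7, 0.2]
gripper_width: 91.3
[ 492.60151423 -260.31050219   41.22072724] [ 0.55856858 -0.6791957   0.15005251]
time_s: 8.93
ee_pos: [492.6, -260.3, 41.2]
ee_rot: [-179.9, 0.2, 176.6]
force: [-0.1, -0.7, -0.2]
gripper_width: 14.0
```

```bash
python3 -m jog '0 0 0 0 0 0;0 0 0 0 0 0;0 0 0 0 0 0;0 0 -0.01 0 0 0;0 0 -0.03 0 0 0;0 0 -0.06 0 0 0;0 0 -0.12 0 0 0;0 0 -0.18 0 0 0;0 0 -0.25 0 0 0;0 0 -0.32 0 0 0;0 0 -0.32 0 0 0;0 0 -0.32 0 0 0'
python3 - <<'E'
from h import *
o,r=stage([595.9,-37,.182,.478]); o=o+[0,0,3]
print(o)
Rt=r*R.from_euler("x",180,degrees=True)*R.from_euler("z",180,degrees=True)
print("tool euler",Rt.as_euler("xyz",degrees=True)); n=r.apply([0,0,1])
for h in (60,12): 
    p=o+n*(35.2+h)+r.apply([1.2,0,0]); print(h,p); tgt(p,Rt)
E
```

```text
time_s: 9.93
ee_pos: [493.2, -260.5, 204.2]
ee_rot: [-179.7, 0.5, 176.6]
force: [-1.4, -0.0, -2.1]
gripper_width: 11.8
[595.9        -37.          82.30023448]
tool euler [-180.           27.38738261 -169.57216813]
60 [553.87878602 -44.73343756 167.38191006]
ROW -0.0951 0.4383 0.0722 -0.0405 -0.2980 -0.1497 dist 227 ang 30.2
12 [575.59430663 -40.73698894 124.76190815]
ROW -0.1372 0.4493 0.1578 -0.0405 -0.2980 -0.1497 dist 248 ang 30.2
```

```bash
python3 -m jog '-0.03 0.07 0 -0.01 -0.06 -0.03;-0.05 0.14 0.02 -0.015 -0.11 -0.05;-0.06 0.21 0.03 -0.02 -0.16 -0.08;-0.07 0.28 0.04 -0.03 -0.21 -0.1;-0.08 0.35 0.06 -0.035 -0.26 -0.13;-0.095 0.41 0.072 -0.0405 -0.298 -0.1497;-0.0951 0.4383 0.0722 -0.0405 -0.298 -0.1497;-0.0951 0.4383 0.0722 -0.0405 -0.298 -0.1497;-0.0951 0.4383 0.0722 -0.0405 -0.298 -0.1497;-0.0951 0.4383 0.0722 -0.0405 -0.298 -0.1497;-0.0951 0.4383 0.0722 -0.0405 -0.298 -0.1497;-0.0951 0.4383 0.0722 -0.0405 -0.298 -0.1497'
python3 - <<'E'
from h import *
s=state(); o,r=stage([595.9,-37,.182,.478]); o=o+[0,0,3]
Rt=r*R.from_euler("x",180,degrees=True)*R.from_euler("z",180,degrees=True); n=r.apply([0,0,1])
print(s["ee_pos"],s["ee_rot"],s["force"],n@s["force"])
for h in (10,0): tgt(o+n*(35.2+h)+r.apply([1.2,0,0]),Rt,s)
f=grab_frame("side"); a=cv2.resize(f[190:310,240:400,::-1],(800,600),interpolation=cv2.INTER_CUBIC); cv2.imwrite("pics/s5.png",cv2.convertScaleAbs(a,alpha=1.5,beta=10))
E
```

```text
time_s: 10.93
ee_pos: [554.2, -45.7, 167.5]
ee_rot: [-180.0, 27.4, -169.6]
force: [0.6, 0.3, -1.1]
gripper_width: 11.8
[554.17872983 -45.69356606 167.48845788] [-179.98482675   27.39192134 -169.63731956] [ 0.56802719  0.27763352 -1.06472605] -1.2254829293623772
ROW 0.0003 0.0021 0.1001 -0.0005 0.0001 -0.0006 dist 50 ang 0.1
ROW 0.0003 0.0021 0.1201 -0.0005 0.0001 -0.0006 dist 60 ang 0.1
```

View pics/s5.png

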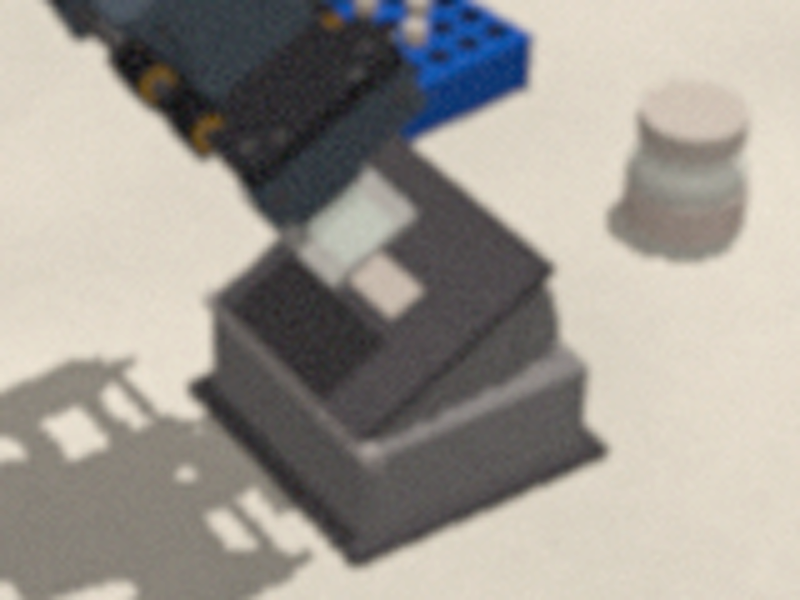

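```bash
cat > chk.py <<'E'
from h import *
s=state(); o,r=stage([595.9,-37,.182,.478]); o=o+[0,0,3]; n=r.apply([0,0,1])
T=R.from_euler("xyz",s["ee_rot"],degrees=True)
und=s["ee_pos"]+T.apply([0,0,35.2])-T.apply([-1.2,0,0])*-1
print("t",s["time_s"],"underside in face frame",r.inv().apply(und-o).round(1),"force xyz face",r.inv().apply(s["force"]).round(1),"torque",r.inv().apply(s["torque"]).round(2),"w",round(s["gripper_width"],1))
E
python3 -m jog '0.0003 0.002 0.02 0 0 0;0.0003 0.002 0.05 0 0 0;0.0003 0.002 0.08 0 0 0;0.0003 0.002 0.095 0 0 0;0.0003 0.002 0.1 0 0 0;0.0003 0.002 0.1 0 0 0;0.0003 0.002 0.1 0 0 0;0.0003 0.002 0.1 0 0 0;0.0003 0.002 0.1 0 0 0'; python3 chk.py
python3 -m jog '0 0 0.004 0 0 0;0 0 0.008 0 0 0;0 0 0.01 0 0 0;0 0 0.01 0 0 0;0 0 0.01 0 0 0'; python3 chk.py
```

```text
time_s: 11.73
ee_pos: [576.6, -40.7, 123.8]
ee_rot: [-180.0, 27.5, -169.6]
force: [0.6, -0.3, -1.0]
gripper_width: 11.5
t 11.7333 underside in face frame [ 2.9 -0.2 10.7] force xyz face [ 0.  -0.4 -1.1] torque [ 0.06  0.37 -0.01] w 11.5
time_s: 12.15
ee_pos: [578.9, -40.3, 119.7]
ee_rot: [-179.9, 27.5, -169.6]
force: [-2.3, 1.1, 2.7]
gripper_width: 12.0
t 12.15 underside in face frame [ 3.1 -0.2  5.9] force xyz face [-0.6  1.5  3.3] torque [ 0.04  0.39 -0.06] w 12.0
```

```bash
sed -i 's/^und=.*/und=s["ee_pos"]+T.apply([1.2,0,35.2])/' chk.py
python3 -m jog '0 0 0 0 0 0;0 0 0 0 0 0;0 0 0 0 0 0;0 0 0 0 0 0'; python3 chk.py
python3 -m jog '0 0 0.001 0 0 0;0 0 0.001 0 0 0;0 0 0.001 0 0 0;0 0 0.001 0 0 0'; python3 chk.py
python3 - <<'E'
from h import *
f=grab_frame("side"); a=cv2.resize(f[215:275,275:355,::-1],(800,600),interpolation=cv2.INTER_CUBIC); cv2.imwrite("pics/s6.png",cv2.convertScaleAbs(a,alpha=1.6,beta=15))
E
```

```text
time_s: 12.48
ee_pos: [578.9, -40.3, 119.7]
ee_rot: [-179.9, 27.5, -169.6]
force: [-2.5, -1.2, 1.2]
gripper_width: 11.7
t 12.4833 underside in face frame [ 0.7 -0.2  6. ] force xyz face [-1.8 -0.7  2.3] torque [0.01 0.48 0.01] w 11.7
time_s: 12.82
ee_pos: [579.0, -40.3, 119.6]
ee_rot: [-179.9, 27.5, -169.6]
force: [-4.9, -1.3, 4.4]
gripper_width: 12.0
t 12.8167 underside in face frame [ 0.7 -0.3  5.8] force xyz face [-2.4 -0.4  6.3] torque [ 0.15  0.51 -0.04] w 12.0
```

View pics/s6.png

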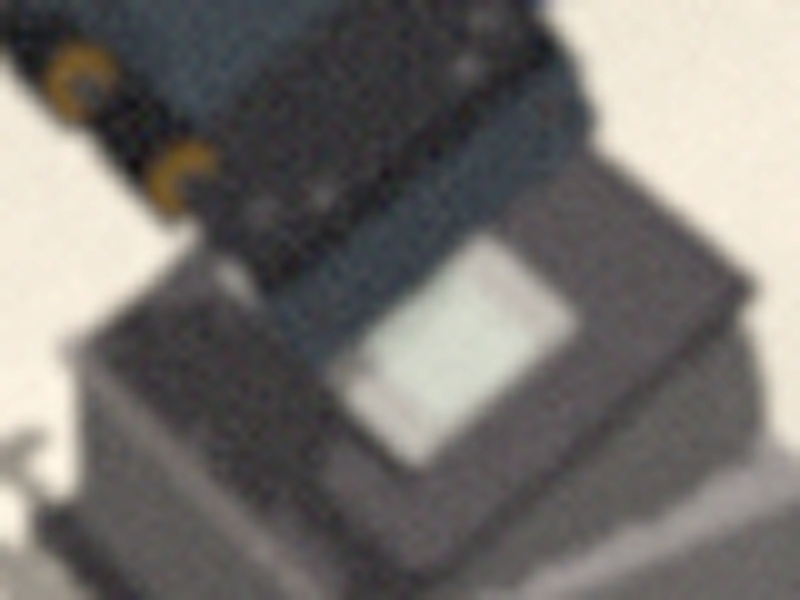

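```bash
cat > avg.py <<'E'
from h import *
o,r=stage([595.9,-37,.182,.478]); F=[]
for i in range(6): grab_frame("side"); s=state(); F.append(np.r_[r.inv().apply(s["force"]),r.inv().apply(s["torque"]),r.inv().apply(s["ee_pos"]-o),s["ee_rot"][1]])
F=np.array(F); print("t",s["time_s"],"mean",F.mean(0).round(2).tolist(),"sd",F.std(0)[:6].round(2).tolist(),"w",s["gripper_width"].round(1))
E
python3 avg.py
python3 -m jog '-0.0022 0 0.001 0 0.0191 0;-0.0022 0 0.001 0 0.0191 0;-0.0022 0 0.001 0 0.0191 0;-0.0022 0 0.001 0 0.0191 0' | head -2; python3 avg.py
```

```text
time_s: 13.5
ee_pos: [579.9, -40.2, 120.7]Traceback (most recent call last):
  File "avg.py", line 4, in <module>
    F=np.array(F); print("t",s["time_s"],"mean",F.mean(0).round(2).tolist(),"sd",F.std(0)[:6].round(2).tolist(),"w",s["gripper_width"].round(1))
                                                                                                                    ^^^^^^^^^^^^^^^^^^^^^^^^
AttributeError: 'float' object has no attribute 'round'
Traceback (most recent call last):
  File "avg.py", line 4, in <module>
    F=np.array(F); print("t",s["time_s"],"mean",F.mean(0).round(2).tolist(),"sd",F.std(0)[:6].round(2).tolist(),"w",s["gripper_width"].round(1))
                                                                                                                    ^^^^^^^^^^^^^^^^^^^^^^^^
AttributeError: 'float' object has no attribute 'round'
```

```bash
sed -i 's/s\["gripper_width"\].round(1)/round(s["gripper_width"],1)/' avg.py
python3 avg.py
python3 -m jog '0.0022 0 0 0 -0.0191 0;0.0022 0 0 0 -0.0191 0;0.0022 0 0 0 -0.0191 0;0.0022 0 0 0 -0.0191 0' | head -2; python3 avg.py
python3 -m jog '0.0022 0 0 0 -0.0191 0;0.0022 0 0 0 -0.0191 0;0.0022 0 0 0 -0.0191 0;0.0022 0 0 0 -0.0191 0' | head -2; python3 avg.py
```

```text
t 14.1 mean [-2.72, -0.53, 12.61, 0.22, 0.6, -0.06, 4.62, -0.22, 44.26, 25.84] sd [0.74, 0.36, 0.49, 0.02, 0.02, 0.04] w 11.6
time_s: 14.43
ee_pos: [579.1, -40.4, 120.0]
t 14.7333 mean [-0.15, -0.21, -1.12, 0.04, 0.41, -0.0, 3.72, -0.24, 44.08, 27.55] sd [0.35, 0.51, 0.31, 0.03, 0.04, 0.04] w 12.1
time_s: 15.07
ee_pos: [578.3, -40.5, 119.8]
t 15.3667 mean [-0.64, 0.13, -1.18, 0.05, 0.44, -0.01, 2.85, -0.28, 44.18, 29.28] sd [0.46, 0.12, 0.35, 0.05, 0.04, 0.02] w 12.1
```

```bash
for i in 1 2 3; do :; done
python3 -m jog '0 0 0.001 0 0 0;0 0 0.001 0 0 0;0 0 0.001 0 0 0' | head -1; python3 avg.py
python3 -m jog '0 0 0.001 0 0 0;0 0 0.001 0 0 0;0 0 0.001 0 0 0' | head -1; python3 avg.py
```

```text
time_s: 15.62
t 15.9167 mean [-0.46, 0.32, -1.51, 0.03, 0.43, -0.05, 2.74, -0.22, 43.65, 29.28] sd [0.28, 0.39, 0.46, 0.03, 0.03, 0.03] w 12.3
time_s: 16.17
t 16.4667 mean [-1.36, -0.55, 4.07, 0.11, 0.64, -0.02, 2.81, -0.26, 43.35, 29.29] sd [0.38, 0.41, 0.38, 0.03, 0.04, 0.02] w 11.5
```

```bash
python3 -m jog '0.0022 0 -0.0006 0 -0.0191 0;0.0022 0 -0.0006 0 -0.0191 0;0.0022 0 -0.0006 0 -0.0191 0;0.0022 0 -0.0006 0 -0.0191 0' | head -1; python3 avg.py
python3 -m jog '0 0 0.0006 0 0 0;0 0 0.0006 0 0 0;0 0 0.0006 0 0 0' | head -1; python3 avg.py
```

```text
time_s: 16.8
t 17.1 mean [-1.51, 0.12, 7.8, 0.29, 0.71, -0.07, 1.89, -0.13, 43.93, 31.03] sd [0.37, 0.36, 0.45, 0.03, 0.04, 0.04] w 11.7
time_s: 17.35
t 17.65 mean [-1.84, -0.21, 7.7, 0.18, 0.81, -0.04, 1.94, -0.1, 43.92, 31.03] sd [0.5, 0.27, 0.34, 0.02, 0.04, 0.03] w 12.2
```

Run:
```python
from h import *
kw=dict(np.load("w3.npz")); kt,ks=calibration("top"),calibration("side")
W=np.array([[9,22,0],[9,-22,0],[-9,-22,0],[-9,22,0]],float); C=np.array([[55,58,0],[55,-58,0],[-55,58,0],[-55,-58,0]],float)
obs=[(kw,W,np.array([[492,317],[326,348],[314,284],[482,253]])/4+[183,75]),
(kw,C,np.array([[663,465],[218,545],[585,75],[165,157]])/4+[183,75]),
(ks,W,np.array([[175,112],[235,163],[203,197],[142,140]])/5+[278,215]),
(ks,C[:3],np.array([[208,15],[362,143],[22,175]])/5+[278,215])]
s0=state(); T=R.from_euler("xyz",s0["ee_rot"],degrees=True); und=s0["ee_pos"]+T.apply([1.2,0,35.2]); print("und",und)
for sel in([0],[0,1],[2,3],[0,1,2,3]):
  for zf in (None,87):
    def f(p):
      r=R.from_euler("ZY",[p[2],-.504]); o=np.array([p[0],p[1],p[3]])
      return np.concatenate([(proj(o+r.apply(L),k)-q).ravel() for k,L,q in [obs[i] for i in sel]]+[[0 if zf is None else (p[3]-zf)*10]])
    s=least_squares(f,[596,-37,.18,84],x_scale=[100,100,1,10],loss="soft_l1"); r=R.from_euler("ZY",[s.x[2],-.504])
    print(sel,zf,s.x.round(3),"rms",np.sqrt(np.mean(s.fun**2)).round(2),"slide in face",r.inv().apply(und-s.x[[0,1,3]]).round(1))
# slide corners in side image s6 at contact (top surface z=5): near-far corner & near-low corner
print("tool z vs n deg",np.degrees(np.arccos(-T.apply([0,0,1])@r.apply([0,0,1]))))
```

```text
und [594.57376799 -37.39367344  88.39966395]
[0] None [ 5.94829e+02 -3.72990e+01  1.83000e-01  8.84120e+01] rms 0.18 slide in face [-0.2 -0.   0.1]
[0] 87 [ 5.94969e+02 -3.72710e+01  1.83000e-01  8.70000e+01] rms 0.19 slide in face [ 0.3 -0.   1.4]
[0, 1] None [ 5.95515e+02 -3.70290e+01  1.81000e-01  8.49900e+01] rms 0.58 slide in face [ 0.8 -0.2  3.5]
[0, 1] 87 [ 5.95325e+02 -3.70580e+01  1.81000e-01  8.69970e+01] rms 0.65 slide in face [-0.  -0.2  1.6]
[2, 3] None [ 5.95713e+02 -3.80430e+01  1.85000e-01  8.54040e+01] rms 0.67 slide in face [0.6 0.8 3.1]
[2, 3] 87 [ 5.94846e+02 -3.99270e+01  1.84000e-01  8.70000e+01] rms 0.67 slide in face [0.8 2.5 1.1]
[0, 1, 2, 3] None [ 5.95622e+02 -3.70730e+01  1.81000e-01  8.47540e+01] rms 0.64 slide in face [ 0.8 -0.1  3.7]
[0, 1, 2, 3] 87 [ 5.95375e+02 -3.72680e+01  1.81000e-01  8.69870e+01] rms 0.77 slide in face [-0.   0.   1.6]
tool z vs n deg 2.152056877498688
```

```bash
python3 -m jog '-0.0026 0 0.001 0 0.0237 0;-0.0026 0 0.001 0 0.0237 0;-0.0026 0 0.001 0 0.0237 0;-0.0026 0 0.001 0 0.0237 0' | head -1; python3 avg.py
python3 -m jog '0 0 0.001 0 0 0;0 0 0.001 0 0 0;0 0 0.001 0 0 0;0 0 0.001 0 0 0' | head -1; python3 avg.py
```

```text
time_s: 17.98
t 18.2833 mean [0.19, 0.06, -0.33, 0.05, 0.27, -0.05, 3.0, -0.0, 43.38, 28.89] sd [0.46, 0.33, 0.36, 0.02, 0.05, 0.02] w 11.8
time_s: 18.62
t 18.9167 mean [-1.63, -0.53, 7.17, 0.16, 0.44, -0.01, 2.84, -0.01, 43.27, 28.89] sd [0.51, 0.66, 0.32, 0.02, 0.01, 0.01] w 12.0
```

Run:
```python
from h import *
f=grab_frame("side")[:,:,::-1]; a=cv2.resize(f[205:285,270:370],(750,600)[:2],interpolation=cv2.INTER_CUBIC)
k=calibration("side"); s=state(); T=R.from_euler("xyz",s["ee_rot"],degrees=True)
c=proj(s["ee_pos"]+T.apply([1.2,0,35.2])+T.apply(np.array([[-23,-38,-5],[23,-38,-5],[-23,38,-5]])),k); print("pred slide corners",c.round(1).tolist())
for p in c: cv2.circle(a,tuple(int(v) for v in (p-[270,205])*7.5),4,(0,0,255),1)
b=cv2.resize(f[140:220,170:250],(300,300),interpolation=cv2.INTER_CUBIC); a=cv2.convertScaleAbs(a,alpha=1.5,beta=10); a[:300,450:750]=b
cv2.imwrite("pics/final.png",a)
for q in("tube_rack","reagent_bottle","jar","switch_tip"): print(q,[(np.round(d["location"]).tolist(),round(d["confidence"],2)) for d in tip_of(q,"side")][:2])
print(s["time_s"])
```

```text
pred slide corners [[332.2, 246.0], [316.0, 260.7], [312.2, 228.3]]
tube_rack [([314.0, 204.0], 0.64)]
reagent_bottle [([420.0, 324.0], 0.62)]
jar [([375.0, 236.0], 0.87)]
switch_tip [([193.0, 149.0], 0.62), ([227.0, 170.0], 0.41)]
18.9667
```

View pics/final.png

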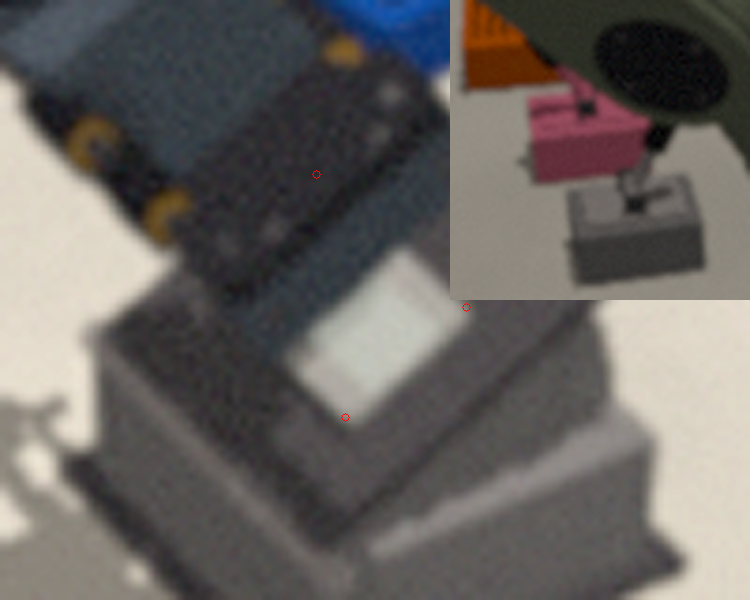

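The side view shows the slide lying on the face with its edges parallel to the face's edges. Its corners, near (332,247) and (317,262), match the prediction within about 1 px. The grey switch's lever leans to the far side, at about (227,170), and the bystanders have not moved.

```bash
python3 chk.py; python3 -c "
from workcell import *
print(job_done())"
```

```text
t 19.1667 underside in face frame [ 1.2 -0.   5.4] force xyz face [-1.9 -0.8  6.8] torque [ 0.17  0.46 -0.04] w 11.4
the job is handed in; nothing more can be done
None
```

I flipped the grey switch's lever to its far stop and gripped the slide by its fin. I then laid it on the sloped face and handed in at 19.2 s, still holding and pressing it. The hand-in reports no verdict, so these are my own last checks:

- **Switch:** The final side view shows the lever leaning to the far side; the network marked the tip near the "on" position, though with only 0.41 confidence.
- **Press and grip:** The push on the face is about 8 N, a little above the 6 N you asked for but inside 2–22 N. I set the grip to 35 N and the jaws are stopped on the 12 mm fin.
- **Flushness:** I tried tool tilts of about 26, 27.5, 29 and 31 degrees and compared the contact height at each. The lowest contact gave 28.9 degrees (0.504 rad), which is the tilt I pressed at. I did not test sideways tilt the same way.
- **Centring:** Compared with refits of the stage position from the camera images, the slide is within about 1 mm up the slope and mostly within 1 mm across. One side-camera-only fit put it 2.5 mm off across.
- **Bystanders:** The rack, bottle and jar are within about 4 pixels of where the side camera first saw them, which is the detector's own scatter. I did not re-measure the stage face for shift; the pushes were about 14 N at most.

**Disagreement:** the face turned out several millimetres higher than expected from the stated 54 mm hinge height. The final height check therefore reads 5.4 mm against my first estimate. Fitting the window alone, with the height free, put the face within 0.1 mm of the slide's underside, but the fits that also used the plate corners left 3 to 4 mm. I relied on the felt contact instead.

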